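# Close a two-part plaster mould on its pins and hold it shut

### The arm

A 7-joint arm with a two-finger parallel gripper is mounted at the origin on the work surface. World frame = base frame: x ahead of the robot, y to its left, z up, the work surface at z = 0. Lengths are in m, angles in rad, forces in N, time in s.
With the tool pointing down it reaches from about 0.425 to 1.025 m from the base axis. Payload 3.6 kg.
Tool frame: the origin (TCP) lies at the very end of the fingers, on their centre line; the grasp point (between the pads) lies arm.tcp_to_grasp behind it (arm.tcp_to_grasp is the distance from the TCP to the grasp point, in m); z points along the fingers, y is the line along which they close (so a half turn about z gives the same grasp; the last joint's range is limited). The gripper opens to 85 mm and grips with 20 to 120 N. Pads are 22 mm wide; open, the fingers measure 114 mm over their backs; the gripper's body (76 mm by 85 mm) begins 54 mm behind the grasp point. The pads swing forward as they close: fully open they stand 13 mm farther back than shut.
Start: joints at [1.079, 0.591, 0.048, 1.609, -0.033, 0.943, -0.034], TCP at [0.282, -0.668, 0.231] pointing down, gripper open.
Joint ranges: [-2.69, 2.69], [-0.47, 2.24], [-1.27, 1.36], [0.19, 2.51], [-1.53, 4.68], [0.08, 2.07], [-3.09, 3.09]. Speed limits (rad/s): [2.57, 2.57, 3.14, 3.14, 3.14, 3.14, 3.14].

### API

Orientations are given as a unit quaternion [w, x, y, z].
In Python, from bench import arm gives the robot as it stands.
- The arm moves only by the tool drive_tool, never from a script. Its argument "increments" is a list of rows, each an object of numbers: "ax", "ay", "az": the turn, a rotation vector about the world's x, y, z in degrees; "dx", "dy", "dz": the shift along the world's x, y, z in m; "claw": the finger opening in m, from 0 to 0.0854. In form: [{"ax": .., "ay": .., "az": .., "dx": .., "dy": .., "dz": .., "claw": ..}, ...]. A call has exactly 10 rows; each row shifts and turns the commanded pose from where the row before left it; what a row does not reach is not made up. A row lasts 1/12 s, in which the tool goes at most 41.7 mm and 7.16 degrees, less where a joint would pass 70% of its speed; a pose out of reach is approached as far as the arm can. A call with a gripper value outside its range is refused whole. The fingers move at their own pace and stop on an object; "force" is the grip in N (left out, the last holds). Time passes only in rows, so rows that do not move let the fingers close, or fill a call up. It gives the time, the measured TCP pose, the force, the opening and the grip force at its end, in the units of the state.
- arm.get_obs(): the state, without advancing time (a new reading comes with each control period).
- arm.read_camera(name): name is "scene" or "top"; returns a dict with "pixels" (480x640x3 uint8, red, green, blue), "depth" (480x640 float32, m along the optical axis (not along the pixel's ray), 0 where there is no reading), "camera_matrix" (3x3 intrinsics, pixels), "k1" (the pictures are not rectified: a ray, as slopes to the right and down, at radius r is drawn at 1 + k1 r^2 times it, then the intrinsics apply), "extrinsics" (4x4, takes a point from world to camera coordinates). Camera axes: x right, y up, looking along -z (the intrinsics and any distortion apply to the point x, -y, -z); pixel columns grow to the right and rows downward; lengths in m; the calibration is good to about 2 mm. A picture is of the moment at which its call begins.
- arm.close_job(): hands the job in; it is judged then, once.
The state is a dict: "t": time; "qpos": joint angles; "qvel": joint speeds; "joint_efforts": joint torques, N m; "tool_pos": TCP position; "eef_rot": TCP orientation; "ft_force": force on the tool from outside, world axes, zero at the start; "torque": the same for the moment, N m; "gripper_width": finger opening in m; "gripper_force": force on a finger pad.
Only numpy, scipy, OpenCV 4.12 (cv2) and the standard library are available. Lean on these libraries where they do the work, as an engineer would, in place of code of your own. Each camera call takes 0.05 s, during which the arm holds its last target. There are 200 camera calls.

### The job

Put the green chopstick-rest pattern back in the hollow of the lower plaster mould half, then bring the upper half over by its grip, slide it about on the two brass pins until it drops on, and press it down fully closed. Set the plaster down gently, because it chips, and leave the other patterns, the bowls, the pot and the brush where they are. Finish while you are still holding the upper half pressed firmly down, so that I can strap the mould.

Things in the scene. Friction and masses are not known exactly. Their poses are not given: they have to be found in the camera images.
- rest: the pattern: a bright green resin chopstick rest, 66 (x) x 24 (y) x 20 (z) mm, about 35 g, with raised ends (20 mm high, each 16 mm long) and a saddle 15 mm high between them. It lies flat, saddle up, on the 12 mm thick pine board beside two other patterns. Origin: centre of its underside; x along its length, z up.
- lower: the lower mould half: off-white plaster block, 150 (x) x 90 (y) mm, bedded in a wooden cradle (base 200 x 120 x 12 mm, cleats round the block up to 30 mm high) that is fixed to the table. Origin: centre of the cradle's underside, on the table. Its top, the parting face, lies 46 mm above the origin.
- face (a point): centre of the lower half's parting face (46 mm above the table), axes as lower.
- hollow (a point): centre of the floor of the hollow in the lower half, 8 mm below its face. Walls slope: floor 70 x 28 mm, opening 80 (x) x 38 (y) mm. The middle of the pattern's underside belongs here, its length along the lower half's x (either way round); it then stands 12 mm proud of the face, 2 mm lower than the pin tops.
- pins: the two upright brass locating pins on the lower half's face, at x = +58 and x = -58 mm on its long centre line. Each is 12 mm in diameter and 14 mm tall, the top 3 mm tapering to 8.4 mm. Origin: midway between their feet, on the face (the same point as face). The upper half hides them once it is over them.
- upper: the upper mould half: loose off-white plaster block 150 (x) x 90 (y) x 30 (z) mm, about 420 g, with a grip rib on top. It lies parting face down on a slatted drying rack 20 mm high. Origin: centre of its underside (the parting face); x along its length, z up. A hollow in the underside, 16 mm deep, opening 80 x 38 mm, goes over the pattern. It fits the lower half either way round.
- hole (a point): mouth of one of the two pin holes in the upper half's underside, at x = +58 mm (this one) and x = -58 mm: 14 mm in diameter (1 mm clearance round a pin), 16 mm deep, chamfered 1.5 mm. Standing on the pin tops the underside is 14 mm above the lower half's face; on the pins it drops to the face. 10 N of hand pressure beside its weight is a firm press.
- grip (a point): point inside the upper half's cast-in grip rib, 50 mm above its underside. The rib is 74 mm long (x), 34 mm wide (y) and 28 mm tall, in the middle of the block, its top 58 mm above the underside, with a thin 4 mm high step round its foot; pinch it across its width.
- knobmaster: another pattern, not wanted: a brown turned wooden lid knob, 32 mm across, 31 mm high, on the pine board. Origin: centre of its underside.
- dishmaster: another pattern, not wanted: a reddish round dish, 44 mm across, 16 mm high, on the pine board. Origin: centre of its underside.
- bowl1: bystander: white bowl, 100 mm across, 45 mm high. Origin: underside.
- bowl2: bystander: white bowl, 90 mm across, 60 mm high. Origin: underside.
- steelbowl: bystander: steel bowl, 140 mm across, 50 mm high. Origin: underside.
- waterpot: bystander: terracotta pot, 70 mm across, 75 mm high. Origin: underside.
- brush: bystander: brush 150 mm long lying on the table.
There are look-alikes about, which are no part of the job. What is shaped like the upper but black or turquoise is not meant.

How it is judged:
By the outcome, as a careful person would: the job done as asked, in the order asked, and still so for the second after the job is handed in, while the arm keeps its last pose, push and grip.
It also fails if it takes over 58 s, if anything falls off the work surface, if the arm or the gripper's body presses on something with over 40 N, if the wrist force passes 120 N, or if a joint passes its speed limit or range.

## Working session

There is one attempt and no reset: what is moved stays moved. The work goes in short steps, Python scripts to look and compute and a tool call to move; the robot and the scene stay as the last step left them, time stands still between calls to the robot, and variables do not carry over. Pictures are saved under pics/ and viewed, at most 10 in all, crops included, and the job is handed in when it is done.

Besides the shell and the picture viewer there is one more tool, called after "Emit:" as name(argument=value, ...) on one line, values as JSON. drive_tool: Moves the arm, as the interface text tells. Its arguments: {"type":"object","properties":{"increments":{"type":"array","items":{"type":"object","properties":{"ax":{"type":"number"},"ay":{"type":"number"},"az":{"type":"number"},"dx":{"type":"number"},"dy":{"type":"number"},"dz":{"type":"number"},"claw":{"type":"number"}}}},"force":{"type":"number"}},"required":["increments"]}

```bash
mkdir -p pics
cat > h.py <<'E'
import numpy as np, cv2
from bench import arm
def cam(n):
    c=arm.read_camera(n); c['name']=n; return c
def save(c,f): cv2.imwrite('pics/'+f,cv2.cvtColor(c['pixels'],cv2.COLOR_RGB2BGR))
def ray(c,uv):
    K=np.array(c['camera_matrix']); E=np.array(c['extrinsics'])
    p=cv2.undistortPoints(np.array(uv,float).reshape(-1,1,2),K,np.array([c['k1'],0,0,0,0.]))[:,0]
    d=np.c_[p[:,0],-p[:,1],-np.ones(len(p))]
    R,t=E[:3,:3],E[:3,3]
    return -R.T@t, d@R
def onplane(c,uv,z):
    o,d=ray(c,uv); s=(z-o[2])/d[:,2]; return o+d*s[:,None]
def cloud(c):
    v,u=np.mgrid[0:480,0:640]; o,d=ray(c,np.c_[u.ravel(),v.ravel()])
    P=o+d*c['depth'].ravel()[:,None]; P[c['depth'].ravel()==0]=np.nan
    return P.reshape(480,640,3)
E
python3 - <<'E'
from h import *
for n in('scene','top'):
    c=cam(n); save(c,n+'0.png'); print(n,c['k1'],np.round(ray(c,[[320,240]]),3), np.mean(c['depth']>0))
o=arm.get_obs(); print(arm.tcp_to_grasp,{k:np.round(v,4) for k,v in o.items()})
E
```

```text
Traceback (most recent call last):
ValueError: setting an array element with a sequence. The requested array has an inhomogeneous shape after 1 dimensions. The detected shape was (2,) + inhomogeneous part.
```

View pics/scene0.png

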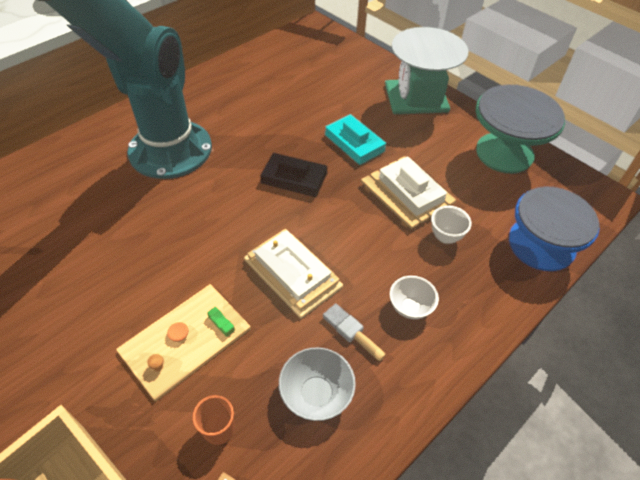

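The scene view shows the green rest at (221,321) on the board, the lower half at (292,268), the upper half on its rack at (410,188), and black and turquoise decoys at (294,175) and (355,138).

Run:
```python
from h import *
for n in('scene','top'):
    c=cam(n); save(c,n+'1.png'); o,d=ray(c,[[320,240]]); print(n,c['k1'],np.round(o,3),np.round(d[0],3), np.mean(c['depth']>0))
    np.savez(n+'.npz',**{k:v for k,v in c.items()})
o=arm.get_obs(); print(arm.tcp_to_grasp,{k:np.round(v,4).tolist() for k,v in o.items()})
c=cam('top'); P=cloud(c); hsv=cv2.cvtColor(c['pixels'],cv2.COLOR_RGB2HSV)
def comps(m,name,amin=60):
    n,l,s,ce=cv2.connectedComponentsWithStats(m.astype(np.uint8))
    for i in range(1,n):
        if s[i,4]>amin:
            q=P[l==i]; q=q[~np.isnan(q[:,0])]
            if len(q): print(name,s[i,4],ce[i].round(),np.median(q,0).round(4))
comps((hsv[...,0]>50)&(hsv[...,0]<70)&(hsv[...,1]>150)&(hsv[...,2]>80),'green')
comps((hsv[...,1]<50)&(hsv[...,2]>140),'white',150)
```

```text
scene -0.03336451722082732 [ 1.03  -0.445  0.963] [-0.434  0.436 -0.789] 0.9959928385416666
top -0.1273224242624711 [ 0.312 -0.002  1.44 ] [ 0.155  0.028 -0.988] 0.9960123697916666
0.0187 {'t': 0.15, 'qpos': [1.0785, 0.5919, 0.0484, 1.6095, -0.0333, 0.9427, -0.0337], 'qvel': [-0.0004, -0.0025, -0.0013, -0.005, 0.0009, -0.0008, -0.0004], 'joint_efforts': [0.0037, -54.9244, 1.55, -19.8453, 0.0097, 0.0056, 0.0], 'tool_pos': [0.2813, -0.6675, 0.2304], 'eef_rot': [-0.0009, 0.9802, 0.1981, -0.0002], 'ft_force': [0.4265, 0.1075, 0.5575], 'torque': [0.0118, -0.0154, 0.0158], 'gripper_force': 0.0, 'gripper_width': 0.0851}
green 221 [421. 244.] [ 0.527  -0.2163  0.0291]
white 41179 [429.  48.] [ 1.4931 -0.3996 -0.7503]
white 1932 [406. 149.] [ 0.7803 -0.1817  0.0181]
white 1085 [296. 151.] [0.7702 0.1064 0.0186]
white 791 [214. 174.] [0.7033 0.3167 0.0221]
white 468 [348. 180.] [ 0.6929 -0.0306  0.0179]
white 2106 [194. 232.] [0.5419 0.3503 0.0509]
white 2162 [344. 242.] [ 0.5267 -0.0219  0.0443]
white 6098 [ 42. 323.] [0.3046 0.676  0.1707]
```

View pics/top1.png

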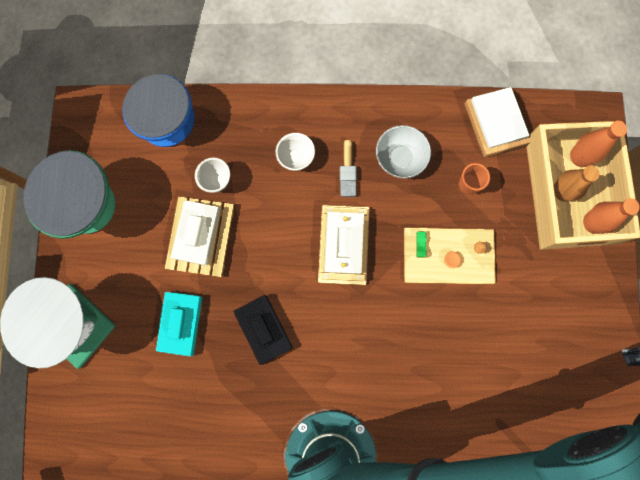

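The top view shows world x going up the picture and y going left. The rest is at (421,244), the lower half at (344,243) with pins at (346,218) and (344,265), the upper half on its rack at (197,234).

```bash
cat > m.py <<'E'
from h import *
def rect(q,name):
    if len(q)<15: print(name,'few',len(q)); return
    c,s,a=cv2.minAreaRect((q[:,:2]*1000).astype(np.float32))
    if s[0]<s[1]: s=s[::-1]; a+=90
    print(name,len(q),'c',np.round(c,1),'size',np.round(s,1),'long axis deg',round((a+90)%180-90,1),'z',round(float(np.median(q[:,2]))*1000,1))
def near(P,x,y,r): return np.hypot(P[...,0]-x,P[...,1]-y)<r
def measure(c,rest=(.527,-.216),low=(.527,-.022),up=(.53,.35)):
    P=cloud(c); h=cv2.cvtColor(c['pixels'],cv2.COLOR_RGB2HSV); z=P[...,2]; n=c['name']
    g=(h[...,0]>50)&(h[...,0]<75)&(h[...,1]>130)&(h[...,2]>50)
    if rest: rect(P[g&near(P,*rest,.08)],n+' rest')
    w=(h[...,1]<70)
    if low:
        rect(P[w&near(P,*low,.12)&(z>.040)&(z<.052)],n+' lower')
        b=(h[...,0]>12)&(h[...,0]<35)&(h[...,1]>90)&near(P,*low,.075)&(z>.05)
        k,l,s,ce=cv2.connectedComponentsWithStats(b.astype(np.uint8))
        for i in range(1,k):
            if s[i,4]>3: print(n,' pin',s[i,4],ce[i].round(1),(onplane(c,[ce[i]],.056)[0]*1000).round(1), 'z',np.nanmax(P[l==i][:,2]).round(4))
    if up:
        rect(P[w&near(P,*up,.12)&(z>.044)&(z<.056)],n+' upper')
        rect(P[w&near(P,*up,.12)&(z>.072)&(z<.086)],n+' rib')
E
python3 - <<'E'
from m import *
for n in('scene','top'): measure(cam(n))
c=cam('scene');u=c['pixels'][225:320,240:345]
v=c['pixels'][290:350,190:260]
a=cv2.resize(u,None,fx=5,fy=5,interpolation=cv2.INTER_CUBIC)
cv2.imwrite('pics/crop1.png',a[...,::-1])
E
```

```text
scene rest 254 c [ 530.  -220.3] size [61.6 21.5] long axis deg 2.6 z 29.9
scene lower 2056 c [526.5 -23.1] size [153.5  93.1] long axis deg -2.1 z 45.8
scene  pin 21 [275. 243.] [470.3 -23.2  56. ] z 0.0634
scene  pin 19 [309.5 276.4] [585.8 -26.8  56. ] z 0.0629
scene upper 1185 c [559.1 351.5] size [179.3  95.4] long axis deg -10.7 z 50.3
scene rib 330 c [544.9 352. ] size [73.8 37.5] long axis deg -10.6 z 78.0
top rest 225 c [ 526.5 -216. ] size [62.4 22.4] long axis deg -0.4 z 29.6
top lower 1724 c [526.9 -22.7] size [151.   90.1] long axis deg -2.0 z 45.2
top  pin 17 [345.1 218.4] [584.  -24.1  56. ] z 0.0653
top  pin 16 [343.  264.5] [468.9 -20.4  56. ] z 0.0632
top upper 1548 c [545.7 354.3] size [151.4  91.1] long axis deg -10.6 z 49.9
top rib 371 c [545.8 354.6] size [73.4 33.6] long axis deg -10.4 z 77.4
```

View pics/crop1.png

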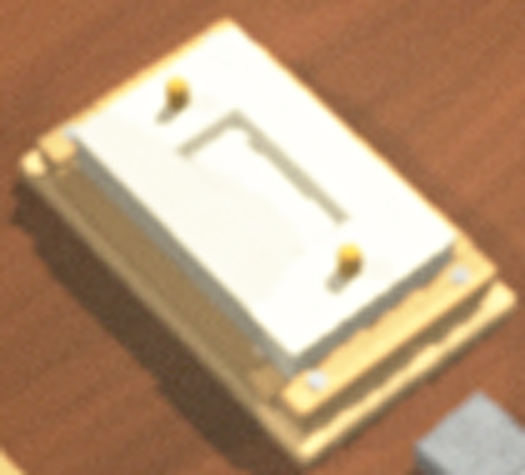

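The crop shows both brass pins and the empty hollow in the lower half, long side along about world x. All sizes match the given ones: rest (0.528,-0.218) at 1°, lower (0.527,-0.023) at -2°, upper (0.5455,0.354) at -10.5°.

Emit:
drive_tool(increments=[{"dx": 0.0154, "dy": 0.0282, "az": -2.2, "claw": 0.045}, {"dx": 0.0154, "dy": 0.0282, "az": -2.2, "claw": 0.045}, {"dx": 0.0154, "dy": 0.0282, "az": -2.2, "claw": 0.045}, {"dx": 0.0154, "dy": 0.0282, "az": -2.2, "claw": 0.045}, {"dx": 0.0154, "dy": 0.0282, "az": -2.2, "claw": 0.045}, {"dx": 0.0154, "dy": 0.0282, "az": -2.2, "claw": 0.045}, {"dx": 0.0154, "dy": 0.0282, "az": -2.2, "claw": 0.045}, {"dx": 0.0154, "dy": 0.0282, "az": -2.2, "claw": 0.045}, {"dx": 0.0154, "dy": 0.0282, "az": -2.2, "claw": 0.045}, {"dx": 0.0154, "dy": 0.0282, "az": -2.2, "claw": 0.045}], force=30)

```text
invalid input
```

Emit:
drive_tool(increments=[{"ax": 0, "ay": 0, "az": -2.2, "dx": 0.0154, "dy": 0.0282, "dz": 0, "claw": 0.045}, {"ax": 0, "ay": 0, "az": -2.2, "dx": 0.0154, "dy": 0.0282, "dz": 0, "claw": 0.045}, {"ax": 0, "ay": 0, "az": -2.2, "dx": 0.0154, "dy": 0.0282, "dz": 0, "claw": 0.045}, {"ax": 0, "ay": 0, "az": -2.2, "dx": 0.0154, "dy": 0.0282, "dz": 0, "claw": 0.045}, {"ax": 0, "ay": 0, "az": -2.2, "dx": 0.0154, "dy": 0.0282, "dz": 0, "claw": 0.045}, {"ax": 0, "ay": 0, "az": -2.2, "dx": 0.0154, "dy": 0.0282, "dz": 0, "claw": 0.045}, {"ax": 0, "ay": 0, "az": -2.2, "dx": 0.0154, "dy": 0.0282, "dz": 0, "claw": 0.045}, {"ax": 0, "ay": 0, "az": -2.2, "dx": 0.0154, "dy": 0.0282, "dz": 0, "claw": 0.045}, {"ax": 0, "ay": 0, "az": -2.2, "dx": 0.0154, "dy": 0.0282, "dz": 0, "claw": 0.045}, {"ax": 0, "ay": 0, "az": -2.2, "dx": 0.0154, "dy": 0.0282, "dz": 0, "claw": 0.045}], force=30)

```text
t: 1.18
tool_pos: [0.4361, -0.3847, 0.2315]
eef_rot: [0.0, 1.0, 0.006, 0.0]
ft_force: [0.6, -1.1, 0.0]
gripper_width: 0.0449
gripper_force: 0.0
```

Emit:
drive_tool(increments=[{"ax": 0, "ay": 0, "az": 0, "dx": 0.0153, "dy": 0.0278, "dz": 0, "claw": 0.045}, {"ax": 0, "ay": 0, "az": 0, "dx": 0.0153, "dy": 0.0278, "dz": 0, "claw": 0.045}, {"ax": 0, "ay": 0, "az": 0, "dx": 0.0153, "dy": 0.0278, "dz": 0, "claw": 0.045}, {"ax": 0, "ay": 0, "az": 0, "dx": 0.0153, "dy": 0.0278, "dz": 0, "claw": 0.045}, {"ax": 0, "ay": 0, "az": 0, "dx": 0.0153, "dy": 0.0278, "dz": -0.03, "claw": 0.045}, {"ax": 0, "ay": 0, "az": 0, "dx": 0.0153, "dy": 0.0278, "dz": -0.03, "claw": 0.045}, {"ax": 0, "ay": 0, "az": 0, "dx": 0, "dy": 0, "dz": -0.03, "claw": 0.045}, {"ax": 0, "ay": 0, "az": 0, "dx": 0, "dy": 0, "dz": -0.03, "claw": 0.045}, {"ax": 0, "ay": 0, "az": 0, "dx": 0, "dy": 0, "dz": -0.03, "claw": 0.045}, {"ax": 0, "ay": 0, "az": 0, "dx": 0, "dy": 0, "dz": -0.02, "claw": 0.045}])

```text
t: 2.02
tool_pos: [0.5252, -0.221, 0.0617]
eef_rot: [-0.0, 1.0, 0.008, -0.001]
ft_force: [0.2, -0.1, 0.1]
gripper_width: 0.045
gripper_force: 0.0
```

Run:
```python
from m import *
print(arm.get_obs()['tool_pos'])
a=[]
for n in('scene','top'):
    c=cam(n); measure(c,low=None,up=None); p=c['pixels']
    y,x=(290,190) if n=='scene' else (205,385)
    a.append(cv2.resize(p[y:y+75,x:x+75],(400,400),interpolation=cv2.INTER_CUBIC))
cv2.imwrite('pics/crop2.png',np.hstack(a)[...,::-1])
```

```text
[ 0.5252365  -0.22100444  0.06170972]
scene rest 249 c [ 530.1 -219.4] size [61.7 21.7] long axis deg 1.6 z 30.4
top rest few 0
```

View pics/crop2.png

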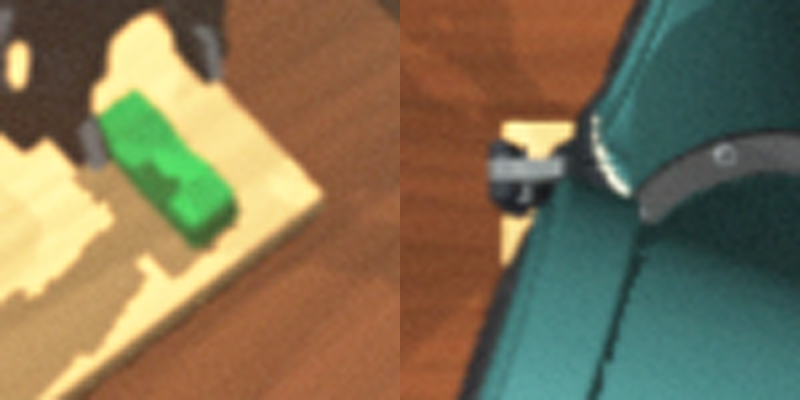

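The crop shows the open fingers standing above the green rest, one on either side. Next: descend and close.

Emit:
drive_tool(increments=[{"ax": 0, "ay": 0, "az": 0, "dx": 0.001, "dy": 0.001, "dz": -0.011, "claw": 0.045}, {"ax": 0, "ay": 0, "az": 0, "dx": 0.001, "dy": 0.001, "dz": -0.011, "claw": 0.045}, {"ax": 0, "ay": 0, "az": 0, "dx": 0, "dy": 0, "dz": -0.011, "claw": 0.045}, {"ax": 0, "ay": 0, "az": 0, "dx": 0, "dy": 0, "dz": -0.006, "claw": 0.045}, {"ax": 0, "ay": 0, "az": 0, "dx": 0, "dy": 0, "dz": -0.003, "claw": 0.045}, {"ax": 0, "ay": 0, "az": 0, "dx": 0, "dy": 0, "dz": 0, "claw": 0.045}, {"ax": 0, "ay": 0, "az": 0, "dx": 0, "dy": 0, "dz": 0, "claw": 0.03}, {"ax": 0, "ay": 0, "az": 0, "dx": 0, "dy": 0, "dz": 0, "claw": 0.015}, {"ax": 0, "ay": 0, "az": 0, "dx": 0, "dy": 0, "dz": 0, "claw": 0.015}, {"ax": 0, "ay": 0, "az": 0, "dx": 0, "dy": 0, "dz": 0, "claw": 0.015}])

```text
t: 2.95
tool_pos: [0.5283, -0.2201, 0.0226]
eef_rot: [0.0, 1.0, 0.007, 0.0]
ft_force: [-0.3, -0.5, 1.9]
gripper_width: 0.0226
gripper_force: 29.6
```

Emit:
drive_tool(increments=[{"ax": 0, "ay": 0, "az": 0, "dx": 0, "dy": 0, "dz": 0.015, "claw": 0.015}, {"ax": 0, "ay": 0, "az": 0, "dx": 0, "dy": 0, "dz": 0.03, "claw": 0.015}, {"ax": 0, "ay": 0, "az": 0, "dx": 0, "dy": 0.01, "dz": 0.03, "claw": 0.015}, {"ax": 0, "ay": 0, "az": -0.5, "dx": 0, "dy": 0.03, "dz": 0, "claw": 0.015}, {"ax": 0, "ay": 0, "az": -0.5, "dx": 0, "dy": 0.035, "dz": 0, "claw": 0.015}, {"ax": 0, "ay": 0, "az": -0.5, "dx": 0, "dy": 0.035, "dz": 0, "claw": 0.015}, {"ax": 0, "ay": 0, "az": -0.5, "dx": 0, "dy": 0.035, "dz": 0, "claw": 0.015}, {"ax": 0, "ay": 0, "az": -0.5, "dx": 0, "dy": 0.03, "dz": 0, "claw": 0.015}, {"ax": 0, "ay": 0, "az": -0.5, "dx": 0, "dy": 0.017, "dz": 0, "claw": 0.015}, {"ax": 0, "ay": 0, "az": 0, "dx": 0, "dy": 0.003, "dz": 0, "claw": 0.015}])

```text
t: 3.78
tool_pos: [0.5279, -0.0196, 0.0971]
eef_rot: [-0.001, 1.0, -0.015, -0.0]
ft_force: [0.3, -0.1, -1.2]
gripper_width: 0.0224
gripper_force: 29.5
```

Run:
```python
from m import *
o=arm.get_obs();print(o['tool_pos'],o['eef_rot'],o['gripper_width'])
c=cam('scene'); measure(c,rest=(.527,-.022),up=None); p=c['pixels']
P=cloud(c); h=cv2.cvtColor(p,cv2.COLOR_RGB2HSV); g=(h[...,0]>50)&(h[...,0]<75)&(h[...,1]>130)&(h[...,2]>50)&near(P,.527,-.022,.08)
q=P[g]; print(np.nanmin(q,0),np.nanmax(q,0))
cv2.imwrite('pics/crop3.png',cv2.resize(p[180:330,220:370],(600,600),interpolation=cv2.INTER_CUBIC)[...,::-1])
```

```text
[ 0.52787064 -0.0195853   0.09713223] [-1.28291123e-03  9.99885038e-01 -1.51082543e-02 -8.00927804e-05] 0.02237199663901005
scene rest 15 c [539.3 -12.1] size [45.2  8.5] long axis deg -15.1 z 106.0
scene lower 1578 c [526.3 -23.3] size [153.9  92.2] long axis deg -1.4 z 45.7
scene  pin 22 [275.  243.2] [470.9 -23.5  56. ] z 0.1738
scene  pin 21 [309.4 276.4] [585.7 -27.   56. ] z 0.0635
[ 0.51637384 -0.02177523  0.10020749] [ 0.56009617 -0.00901063  0.10832691]
```

View pics/crop3.png

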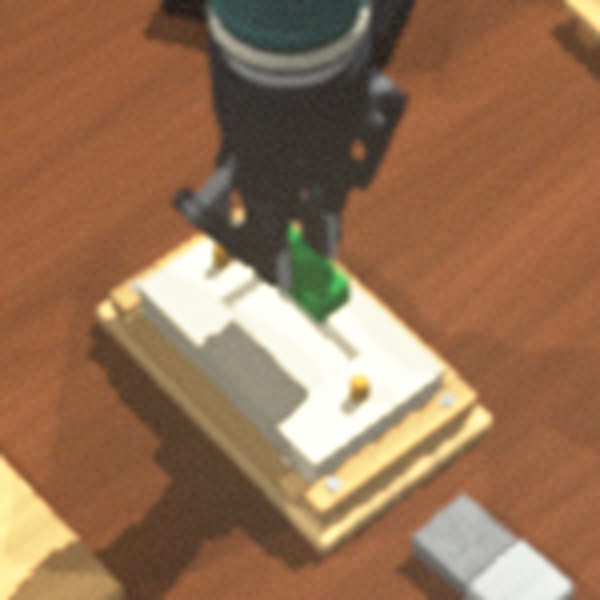

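The crop shows the rest held level above the hollow, its length along the lower half's length.

Emit:
drive_tool(increments=[{"ax": 0, "ay": 0, "az": 0, "dx": -0.001, "dy": -0.0015, "dz": -0.005, "claw": 0.015}, {"ax": 0, "ay": 0, "az": 0, "dx": 0, "dy": -0.0015, "dz": -0.009, "claw": 0.015}, {"ax": 0, "ay": 0, "az": 0, "dx": 0, "dy": 0, "dz": -0.009, "claw": 0.015}, {"ax": 0, "ay": 0, "az": 0, "dx": 0, "dy": 0, "dz": -0.009, "claw": 0.015}, {"ax": 0, "ay": 0, "az": 0, "dx": 0, "dy": 0, "dz": -0.006, "claw": 0.015}, {"ax": 0, "ay": 0, "az": 0, "dx": 0, "dy": 0, "dz": -0.003, "claw": 0.015}, {"ax": 0, "ay": 0, "az": 0, "dx": 0, "dy": 0, "dz": -0.002, "claw": 0.015}, {"ax": 0, "ay": 0, "az": 0, "dx": 0, "dy": 0, "dz": 0, "claw": 0.015}, {"ax": 0, "ay": 0, "az": 0, "dx": 0, "dy": 0, "dz": 0, "claw": 0.015}, {"ax": 0, "ay": 0, "az": 0, "dx": 0, "dy": 0, "dz": 0, "claw": 0.015}])

```text
t: 4.67
tool_pos: [0.5272, -0.0278, 0.0543]
eef_rot: [-0.0, 1.0, -0.019, 0.0]
ft_force: [-0.2, -0.0, -0.7]
gripper_width: 0.0228
gripper_force: 29.5
```

Emit:
drive_tool(increments=[{"ax": 0, "ay": 0, "az": 0, "dx": 0, "dy": 0.0025, "dz": 0, "claw": 0.015}, {"ax": 0, "ay": 0, "az": 0, "dx": 0, "dy": 0.0025, "dz": 0, "claw": 0.015}, {"ax": 0, "ay": 0, "az": 0, "dx": 0, "dy": 0, "dz": 0, "claw": 0.015}, {"ax": 0, "ay": 0, "az": 0, "dx": 0, "dy": 0, "dz": -0.001, "claw": 0.015}, {"ax": 0, "ay": 0, "az": 0, "dx": 0, "dy": 0, "dz": -0.001, "claw": 0.015}, {"ax": 0, "ay": 0, "az": 0, "dx": 0, "dy": 0, "dz": -0.001, "claw": 0.015}, {"ax": 0, "ay": 0, "az": 0, "dx": 0, "dy": 0, "dz": -0.001, "claw": 0.015}, {"ax": 0, "ay": 0, "az": 0, "dx": 0, "dy": 0, "dz": -0.001, "claw": 0.015}, {"ax": 0, "ay": 0, "az": 0, "dx": 0, "dy": 0, "dz": 0, "claw": 0.015}, {"ax": 0, "ay": 0, "az": 0, "dx": 0, "dy": 0, "dz": 0, "claw": 0.015}])

```text
t: 5.5
tool_pos: [0.5268, -0.023, 0.0489]
eef_rot: [0.0, 1.0, -0.019, -0.0]
ft_force: [0.6, -0.0, 0.1]
gripper_width: 0.0227
gripper_force: 29.5
```

Emit:
drive_tool(increments=[{"ax": 0, "ay": 0, "az": 0, "dx": 0, "dy": 0, "dz": -0.0005, "claw": 0.015}, {"ax": 0, "ay": 0, "az": 0, "dx": 0, "dy": 0, "dz": 0, "claw": 0.026}, {"ax": 0, "ay": 0, "az": 0, "dx": 0, "dy": 0, "dz": 0, "claw": 0.034}, {"ax": 0, "ay": 0, "az": 0, "dx": 0, "dy": 0, "dz": 0, "claw": 0.045}, {"ax": 0, "ay": 0, "az": 0, "dx": 0, "dy": 0, "dz": 0.005, "claw": 0.045}, {"ax": 0, "ay": 0, "az": 0, "dx": 0, "dy": 0, "dz": 0.015, "claw": 0.045}, {"ax": 0, "ay": 0, "az": 0, "dx": 0, "dy": 0, "dz": 0.03, "claw": 0.06}, {"ax": 0, "ay": 0, "az": 0, "dx": 0, "dy": 0.02, "dz": 0.03, "claw": 0.07}, {"ax": 0, "ay": 0, "az": -1, "dx": 0, "dy": 0.035, "dz": 0.025, "claw": 0.07}, {"ax": 0, "ay": 0, "az": -1, "dx": 0, "dy": 0.035, "dz": 0.01, "claw": 0.07}])

```text
t: 6.33
tool_pos: [0.5289, 0.0654, 0.1665]
eef_rot: [-0.0, 0.999, -0.039, 0.003]
ft_force: [1.3, 0.7, 0.6]
gripper_width: 0.0699
gripper_force: 0.0
```

Run:
```python
from m import *
o=arm.get_obs();print(o['tool_pos'],o['eef_rot'],o['gripper_width'])
for n in('scene','top'):
    c=cam(n); measure(c,rest=(.527,-.022)); p=c['pixels']
    if n=='scene': cv2.imwrite('pics/crop4.png',cv2.resize(p[210:330,230:350],(600,600),interpolation=cv2.INTER_CUBIC)[...,::-1])
```

```text
[0.52888012 0.06542759 0.16649703] [-4.03510320e-04  9.99236251e-01 -3.89647672e-02  2.91524012e-03] 0.0699260798259161
scene rest 188 c [523.3 -23.2] size [53.3 21. ] long axis deg -2.3 z 55.7
scene lower 1959 c [526.1 -22.5] size [153.7  94. ] long axis deg -2.4 z 45.9
scene  pin 20 [275.1 243. ] [470.4 -23.   56. ] z 0.0633
scene  pin 23 [309.5 275.9] [584.8 -26.   56. ] z 0.0626
scene upper 1188 c [545.3 352.6] size [151.9  92.6] long axis deg -10.6 z 50.4
scene rib 325 c [545.4 351.1] size [74.4 37.5] long axis deg -13.5 z 78.1
top rest 232 c [526.1 -20.9] size [63.7 22.3] long axis deg 0.6 z 55.5
top lower 1613 c [527.2 -22.9] size [151.1  90.2] long axis deg -1.8 z 45.2
top  pin 17 [345.1 218.4] [584.  -24.1  56. ] z 0.0624
top  pin 4 [320.8 234.2] [543.2  35.6  56. ] z 0.2229
top  pin 4 [324.  233.8] [544.6  27.6  56. ] z 0.2261
top  pin 16 [343.  264.5] [468.9 -20.4  56. ] z 0.0641
top upper 1539 c [545.7 354.3] size [151.3  91.4] long axis deg -10.9 z 49.8
top rib 365 c [546.  354.1] size [74.4 33.2] long axis deg -11.6 z 77.1
```

View pics/crop4.png

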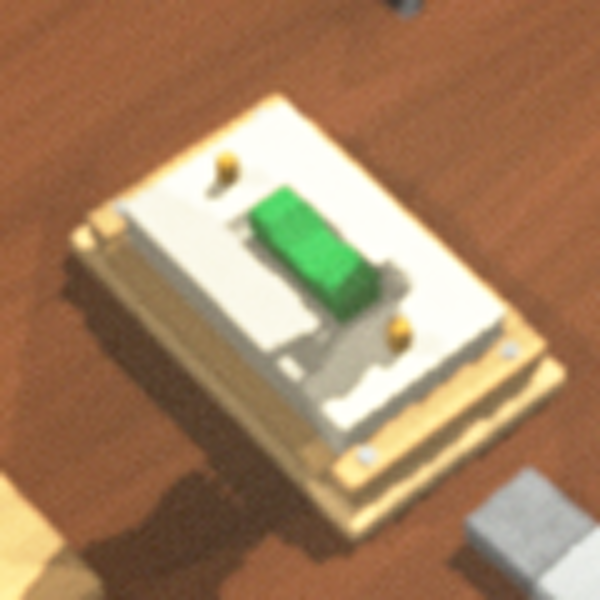

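The crop shows the rest lying flat and centred in the hollow between the pins; its height (55.6 mm mean top) matches seated. Now over to the upper half.

Emit:
drive_tool(increments=[{"ax": 0, "ay": 0, "az": -1, "dx": 0.002, "dy": 0.035, "dz": 0, "claw": 0.07}, {"ax": 0, "ay": 0, "az": -1, "dx": 0.002, "dy": 0.035, "dz": 0, "claw": 0.07}, {"ax": 0, "ay": 0, "az": -1, "dx": 0.002, "dy": 0.035, "dz": 0, "claw": 0.07}, {"ax": 0, "ay": 0, "az": -1, "dx": 0.002, "dy": 0.035, "dz": 0, "claw": 0.07}, {"ax": 0, "ay": 0, "az": -1, "dx": 0.002, "dy": 0.035, "dz": 0, "claw": 0.07}, {"ax": 0, "ay": 0, "az": -1, "dx": 0.003, "dy": 0.035, "dz": 0, "claw": 0.07}, {"ax": 0, "ay": 0, "az": -0.5, "dx": 0.002, "dy": 0.035, "dz": 0, "claw": 0.07}, {"ax": 0, "ay": 0, "az": 0, "dx": 0.002, "dy": 0.03, "dz": -0.01, "claw": 0.07}, {"ax": 0, "ay": 0, "az": 0, "dx": 0.002, "dy": 0.011, "dz": -0.02, "claw": 0.07}, {"ax": 0, "ay": 0, "az": 0, "dx": 0, "dy": 0, "dz": -0.02, "claw": 0.07}], force=70)

```text
t: 7.27
tool_pos: [0.5459, 0.3583, 0.1129]
eef_rot: [-0.003, 0.996, -0.089, 0.001]
ft_force: [-0.4, -0.1, 0.8]
gripper_width: 0.0696
gripper_force: 0.0
```

Emit:
drive_tool(increments=[{"ax": 0, "ay": 0, "az": 0, "dx": 0, "dy": 0, "dz": -0.01, "claw": 0.07}, {"ax": 0, "ay": 0, "az": 0, "dx": 0, "dy": 0, "dz": 0, "claw": 0.07}, {"ax": 0, "ay": 0, "az": 0, "dx": 0, "dy": 0, "dz": 0, "claw": 0.07}, {"ax": 0, "ay": 0, "az": 0, "dx": 0, "dy": 0, "dz": 0, "claw": 0.07}, {"ax": 0, "ay": 0, "az": 0, "dx": 0, "dy": 0, "dz": 0, "claw": 0.07}, {"ax": 0, "ay": 0, "az": 0, "dx": 0, "dy": 0, "dz": 0, "claw": 0.07}, {"ax": 0, "ay": 0, "az": 0, "dx": 0, "dy": 0, "dz": 0, "claw": 0.07}, {"ax": 0, "ay": 0, "az": 0, "dx": 0, "dy": 0, "dz": 0, "claw": 0.07}, {"ax": 0, "ay": 0, "az": 0, "dx": 0, "dy": 0, "dz": 0, "claw": 0.07}, {"ax": 0, "ay": 0, "az": 0, "dx": 0, "dy": 0, "dz": 0, "claw": 0.07}])

```text
t: 8.1
tool_pos: [0.5459, 0.3521, 0.1029]
eef_rot: [-0.0, 0.996, -0.093, 0.0]
ft_force: [-0.2, -0.0, -0.1]
gripper_width: 0.0699
gripper_force: 0.0
```

Emit:
drive_tool(increments=[{"ax": 0, "ay": 0, "az": 0, "dx": 0, "dy": 0.001, "dz": -0.01, "claw": 0.065}, {"ax": 0, "ay": 0, "az": 0, "dx": 0, "dy": 0, "dz": -0.012, "claw": 0.06}, {"ax": 0, "ay": 0, "az": 0, "dx": 0, "dy": 0, "dz": -0.01, "claw": 0.055}, {"ax": 0, "ay": 0, "az": 0, "dx": 0, "dy": 0, "dz": -0.007, "claw": 0.05}, {"ax": 0, "ay": 0, "az": 0, "dx": 0, "dy": 0, "dz": -0.004, "claw": 0.045}, {"ax": 0, "ay": 0, "az": 0, "dx": 0, "dy": 0, "dz": -0.003, "claw": 0.045}, {"ax": 0, "ay": 0, "az": 0, "dx": 0, "dy": 0, "dz": 0, "claw": 0.045}, {"ax": 0, "ay": 0, "az": 0, "dx": 0, "dy": 0, "dz": 0, "claw": 0.045}, {"ax": 0, "ay": 0, "az": 0, "dx": 0, "dy": 0, "dz": 0, "claw": 0.045}, {"ax": 0, "ay": 0, "az": 0, "dx": 0, "dy": 0, "dz": 0, "claw": 0.045}])

```text
t: 8.93
tool_pos: [0.5463, 0.3533, 0.0573]
eef_rot: [-0.0, 0.996, -0.093, 0.0]
ft_force: [-0.9, 0.2, 0.3]
gripper_width: 0.0451
gripper_force: 0.0
```

Emit:
drive_tool(increments=[{"ax": 0, "ay": 0, "az": 0, "dx": 0, "dy": 0, "dz": 0, "claw": 0.04}, {"ax": 0, "ay": 0, "az": 0, "dx": 0, "dy": 0, "dz": 0, "claw": 0.035}, {"ax": 0, "ay": 0, "az": 0, "dx": 0, "dy": 0, "dz": 0, "claw": 0.03}, {"ax": 0, "ay": 0, "az": 0, "dx": 0, "dy": 0, "dz": 0, "claw": 0.02}, {"ax": 0, "ay": 0, "az": 0, "dx": 0, "dy": 0, "dz": 0, "claw": 0.02}, {"ax": 0, "ay": 0, "az": 0, "dx": 0, "dy": 0, "dz": 0, "claw": 0.02}, {"ax": 0, "ay": 0, "az": 0, "dx": 0, "dy": 0, "dz": 0, "claw": 0.02}, {"ax": 0, "ay": 0, "az": 0, "dx": 0, "dy": 0, "dz": 0, "claw": 0.02}, {"ax": 0, "ay": 0, "az": 0, "dx": 0, "dy": 0, "dz": 0, "claw": 0.02}, {"ax": 0, "ay": 0, "az": 0, "dx": 0, "dy": 0, "dz": 0, "claw": 0.02}])

```text
t: 9.77
tool_pos: [0.5461, 0.353, 0.0575]
eef_rot: [-0.0, 0.996, -0.093, 0.0]
ft_force: [-1.0, -0.8, 6.1]
gripper_width: 0.0327
gripper_force: 71.6
```

Emit:
drive_tool(increments=[{"ax": 0, "ay": 0, "az": 0, "dx": 0, "dy": 0, "dz": 0.003, "claw": 0.02}, {"ax": 0, "ay": 0, "az": 0, "dx": 0, "dy": 0, "dz": 0.008, "claw": 0.02}, {"ax": 0, "ay": 0, "az": 0, "dx": 0, "dy": 0, "dz": 0.012, "claw": 0.02}, {"ax": 0, "ay": 0, "az": 0, "dx": 0, "dy": 0, "dz": 0.015, "claw": 0.02}, {"ax": 0, "ay": 0, "az": 0, "dx": 0, "dy": 0, "dz": 0.015, "claw": 0.02}, {"ax": 0, "ay": 0, "az": 0, "dx": 0, "dy": 0, "dz": 0.012, "claw": 0.02}, {"ax": 0, "ay": 0, "az": 0, "dx": 0, "dy": 0, "dz": 0.005, "claw": 0.02}, {"ax": 0, "ay": 0, "az": 0, "dx": 0, "dy": 0, "dz": 0, "claw": 0.02}, {"ax": 0, "ay": 0, "az": 0, "dx": 0, "dy": 0, "dz": 0, "claw": 0.02}, {"ax": 0, "ay": 0, "az": 0, "dx": 0, "dy": 0, "dz": 0, "claw": 0.02}])

```text
t: 10.6
tool_pos: [0.5452, 0.3527, 0.126]
eef_rot: [0.001, 0.996, -0.093, -0.001]
ft_force: [0.3, -0.2, -4.8]
gripper_width: 0.0324
gripper_force: 70.6
```

Run:
```python
from m import *
o=arm.get_obs();print(o['ft_force'],o['torque'])
for n in('scene','top'):
    c=cam(n); P=cloud(c); h=cv2.cvtColor(c['pixels'],cv2.COLOR_RGB2HSV); z=P[...,2]
    rect(P[(h[...,1]<70)&(h[...,2]>110)&near(P,.546,.353,.12)&(z>.108)&(z<.13)],n+' upper')
    rect(P[(h[...,1]<70)&(h[...,2]>110)&near(P,.546,.353,.06)&(z>.140)&(z<.155)],n+' rib')
cv2.imwrite('pics/c5.png',cv2.resize(cam('scene')['pixels'][80:240,330:490],(600,600))[...,::-1])
```

```text
[ 0.34507022 -0.15240373 -4.75163308] [-0.00773464 -0.01532675  0.04588491]
scene upper 1278 c [543.5 351.5] size [152.9  94.8] long axis deg -9.8 z 118.8
scene rib 230 c [552.7 351. ] size [61.  55.6] long axis deg 19.5 z 146.6
top upper 1390 c [545.1 354.6] size [151.6  91.4] long axis deg -10.4 z 117.9
top rib 184 c [543.2 349.6] size [75.3 36.1] long axis deg -20.5 z 145.1
```

View pics/c5.png

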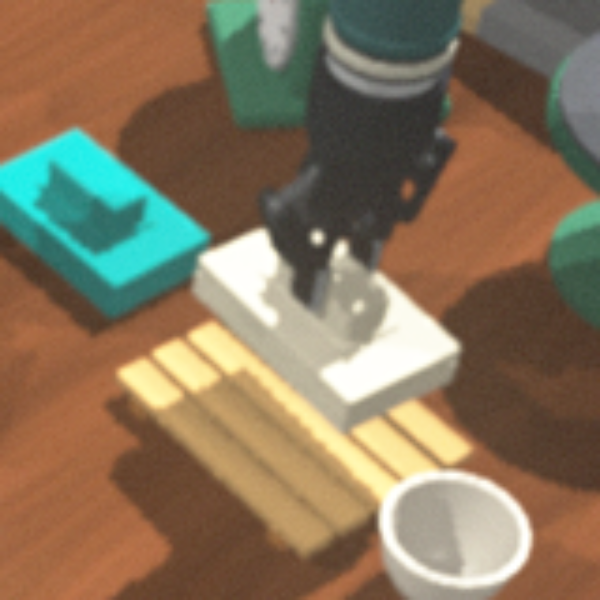

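The crop shows the upper half lifted level, pinched on its rib, clear of the rack and bowl.

Emit:
drive_tool(increments=[{"ax": 0, "ay": 0, "az": 0.5, "dx": -0.001, "dy": -0.01, "dz": 0, "claw": 0.02}, {"ax": 0, "ay": 0, "az": 0.5, "dx": -0.001, "dy": -0.02, "dz": 0, "claw": 0.02}, {"ax": 0, "ay": 0, "az": 0.6, "dx": -0.0015, "dy": -0.03, "dz": 0, "claw": 0.02}, {"ax": 0, "ay": 0, "az": 0.7, "dx": -0.0015, "dy": -0.03, "dz": 0, "claw": 0.02}, {"ax": 0, "ay": 0, "az": 0.7, "dx": -0.0015, "dy": -0.03, "dz": 0, "claw": 0.02}, {"ax": 0, "ay": 0, "az": 0.7, "dx": -0.0015, "dy": -0.03, "dz": 0, "claw": 0.02}, {"ax": 0, "ay": 0, "az": 0.7, "dx": -0.0015, "dy": -0.03, "dz": 0, "claw": 0.02}, {"ax": 0, "ay": 0, "az": 0.7, "dx": -0.0015, "dy": -0.03, "dz": 0, "claw": 0.02}, {"ax": 0, "ay": 0, "az": 0.7, "dx": -0.0015, "dy": -0.03, "dz": 0, "claw": 0.02}, {"ax": 0, "ay": 0, "az": 0.7, "dx": -0.0015, "dy": -0.03, "dz": 0, "claw": 0.02}])

```text
t: 11.58
tool_pos: [0.5313, 0.0806, 0.1267]
eef_rot: [0.0, 0.999, -0.036, -0.0]
ft_force: [0.5, 0.0, -4.2]
gripper_width: 0.0324
gripper_force: 70.4
```

Emit:
drive_tool(increments=[{"ax": 0, "ay": 0, "az": 0.7, "dx": -0.0015, "dy": -0.03, "dz": 0, "claw": 0.02}, {"ax": 0, "ay": 0, "az": 0.7, "dx": -0.001, "dy": -0.03, "dz": 0, "claw": 0.02}, {"ax": 0, "ay": 0, "az": 0.5, "dx": -0.001, "dy": -0.025, "dz": 0, "claw": 0.02}, {"ax": 0, "ay": 0, "az": 0.4, "dx": -0.001, "dy": -0.015, "dz": 0, "claw": 0.02}, {"ax": 0, "ay": 0, "az": 0, "dx": 0, "dy": -0.006, "dz": 0, "claw": 0.02}, {"ax": 0, "ay": 0, "az": 0, "dx": 0, "dy": 0, "dz": 0, "claw": 0.02}, {"ax": 0, "ay": 0, "az": 0, "dx": 0, "dy": 0, "dz": 0, "claw": 0.02}, {"ax": 0, "ay": 0, "az": 0, "dx": 0, "dy": 0, "dz": 0, "claw": 0.02}, {"ax": 0, "ay": 0, "az": 0, "dx": 0, "dy": 0, "dz": 0, "claw": 0.02}, {"ax": 0, "ay": 0, "az": 0, "dx": 0, "dy": 0, "dz": 0, "claw": 0.02}])

```text
t: 12.42
tool_pos: [0.5276, -0.0213, 0.1267]
eef_rot: [-0.0, 1.0, -0.015, -0.0]
ft_force: [-0.3, 0.1, -3.4]
gripper_width: 0.0328
gripper_force: 70.5
```

Run:
```python
from m import *
o=arm.get_obs();print(o['ft_force'],o['torque'],o['tool_pos'],o['eef_rot'])
for n in('scene','top'):
    c=cam(n); P=cloud(c); h=cv2.cvtColor(c['pixels'],cv2.COLOR_RGB2HSV); z=P[...,2]
    q=P[(h[...,1]<70)&(h[...,2]>110)&near(P,.527,-.022,.12)&(z>.112)&(z<.126)]
    rect(q,n+' upper')
    A=np.c_[q[:,:2],np.ones(len(q))]; print('tilt deg x,y',np.degrees(np.linalg.lstsq(A,q[:,2],rcond=None)[0][:2]))
```

```text
[-0.26560607  0.10021506 -3.40387705] [ 0.0314792  -0.01032024 -0.05024752] [ 0.52756854 -0.02129238  0.12669827] [-3.17950578e-04  9.99890455e-01 -1.47978172e-02 -2.91734610e-05]
scene upper 1561 c [528.2 -21. ] size [151.5  91. ] long axis deg -1.2 z 119.2
tilt deg x,y [-0.07931527  0.50501787]
top upper few 0
tilt deg x,y [0. 0.]
```

Emit:
drive_tool(increments=[{"ax": 0, "ay": 0, "az": -0.4, "dx": 0, "dy": -0.001, "dz": -0.004, "claw": 0.02}, {"ax": 0, "ay": 0, "az": 0, "dx": -0.0005, "dy": 0, "dz": -0.005, "claw": 0.02}, {"ax": 0, "ay": 0, "az": 0, "dx": 0, "dy": 0, "dz": -0.005, "claw": 0.02}, {"ax": 0, "ay": 0, "az": 0, "dx": 0, "dy": 0, "dz": -0.004, "claw": 0.02}, {"ax": 0, "ay": 0, "az": 0, "dx": 0, "dy": 0, "dz": -0.003, "claw": 0.02}, {"ax": 0, "ay": 0, "az": 0, "dx": 0, "dy": 0, "dz": -0.002, "claw": 0.02}, {"ax": 0, "ay": 0, "az": 0, "dx": 0, "dy": 0, "dz": -0.001, "claw": 0.02}, {"ax": 0, "ay": 0, "az": 0, "dx": 0, "dy": 0, "dz": -0.001, "claw": 0.02}, {"ax": 0, "ay": 0, "az": 0, "dx": 0, "dy": 0, "dz": -0.001, "claw": 0.02}, {"ax": 0, "ay": 0, "az": 0, "dx": 0, "dy": 0, "dz": 0, "claw": 0.02}])

```text
t: 13.35
tool_pos: [0.5269, -0.0239, 0.1007]
eef_rot: [-0.0, 1.0, -0.02, -0.0]
ft_force: [0.6, -0.3, -3.6]
gripper_width: 0.0327
gripper_force: 70.5
```

Emit:
drive_tool(increments=[{"ax": 0, "ay": 0, "az": 0, "dx": 0, "dy": 0, "dz": -0.0005, "claw": 0.02}, {"ax": 0, "ay": 0, "az": 0, "dx": 0, "dy": 0, "dz": -0.0005, "claw": 0.02}, {"ax": 0, "ay": 0, "az": 0, "dx": 0, "dy": 0, "dz": -0.0005, "claw": 0.02}, {"ax": 0, "ay": 0, "az": 0, "dx": 0, "dy": 0, "dz": -0.0005, "claw": 0.02}, {"ax": 0, "ay": 0, "az": 0, "dx": 0, "dy": 0, "dz": -0.0005, "claw": 0.02}, {"ax": 0, "ay": 0, "az": 0, "dx": 0, "dy": 0, "dz": -0.0005, "claw": 0.02}, {"ax": 0, "ay": 0, "az": 0, "dx": 0, "dy": 0, "dz": -0.0005, "claw": 0.02}, {"ax": 0, "ay": 0, "az": 0, "dx": 0, "dy": 0, "dz": -0.0005, "claw": 0.02}, {"ax": 0, "ay": 0, "az": 0, "dx": 0, "dy": 0, "dz": 0, "claw": 0.02}, {"ax": 0, "ay": 0, "az": 0, "dx": 0, "dy": 0, "dz": 0, "claw": 0.02}])

```text
t: 14.18
tool_pos: [0.5269, -0.024, 0.0967]
eef_rot: [0.0, 1.0, -0.02, -0.0]
ft_force: [0.7, -0.2, -4.3]
gripper_width: 0.0326
gripper_force: 70.5
```

Emit:
drive_tool(increments=[{"ax": 0, "ay": 0, "az": 0, "dx": 0, "dy": 0, "dz": -0.0004, "claw": 0.02}, {"ax": 0, "ay": 0, "az": 0, "dx": 0, "dy": 0, "dz": -0.0004, "claw": 0.02}, {"ax": 0, "ay": 0, "az": 0, "dx": 0, "dy": 0, "dz": -0.0004, "claw": 0.02}, {"ax": 0, "ay": 0, "az": 0, "dx": 0, "dy": 0, "dz": -0.0004, "claw": 0.02}, {"ax": 0, "ay": 0, "az": 0, "dx": 0, "dy": 0, "dz": -0.0004, "claw": 0.02}, {"ax": 0, "ay": 0, "az": 0, "dx": 0, "dy": 0, "dz": 0, "claw": 0.02}, {"ax": 0, "ay": 0, "az": 0, "dx": 0, "dy": 0, "dz": 0, "claw": 0.02}, {"ax": 0, "ay": 0, "az": 0, "dx": 0, "dy": 0, "dz": 0, "claw": 0.02}, {"ax": 0, "ay": 0, "az": 0, "dx": 0, "dy": 0, "dz": 0, "claw": 0.02}, {"ax": 0, "ay": 0, "az": 0, "dx": 0, "dy": 0, "dz": 0, "claw": 0.02}])

```text
t: 15.02
tool_pos: [0.527, -0.0239, 0.0948]
eef_rot: [-0.0, 1.0, -0.02, 0.0]
ft_force: [-0.5, -0.2, -3.2]
gripper_width: 0.0328
gripper_force: 70.5
```

Emit:
drive_tool(increments=[{"ax": 0, "ay": 0, "az": 0, "dx": 0, "dy": 0.0007, "dz": -0.0004, "claw": 0.02}, {"ax": 0, "ay": 0, "az": 0, "dx": 0, "dy": 0, "dz": -0.0004, "claw": 0.02}, {"ax": 0, "ay": 0, "az": 0, "dx": 0, "dy": 0, "dz": -0.0004, "claw": 0.02}, {"ax": 0, "ay": 0, "az": 0, "dx": 0, "dy": 0, "dz": -0.0004, "claw": 0.02}, {"ax": 0, "ay": 0, "az": 0, "dx": 0, "dy": 0, "dz": -0.0004, "claw": 0.02}, {"ax": 0, "ay": 0, "az": 0, "dx": 0, "dy": 0, "dz": 0, "claw": 0.02}, {"ax": 0, "ay": 0, "az": 0, "dx": 0, "dy": 0, "dz": 0, "claw": 0.02}, {"ax": 0, "ay": 0, "az": 0, "dx": 0, "dy": 0, "dz": 0, "claw": 0.02}, {"ax": 0, "ay": 0, "az": 0, "dx": 0, "dy": 0, "dz": 0, "claw": 0.02}, {"ax": 0, "ay": 0, "az": 0, "dx": 0, "dy": 0, "dz": 0, "claw": 0.02}])

```text
t: 15.85
tool_pos: [0.5269, -0.0233, 0.0928]
eef_rot: [-0.0, 1.0, -0.02, -0.0]
ft_force: [-0.2, -1.4, -2.9]
gripper_width: 0.0323
gripper_force: 70.5
```

Emit:
drive_tool(increments=[{"ax": 0, "ay": 0, "az": 0, "dx": 0, "dy": -0.0004, "dz": -0.0004, "claw": 0.02}, {"ax": 0, "ay": 0, "az": 0, "dx": 0, "dy": 0, "dz": -0.0004, "claw": 0.02}, {"ax": 0, "ay": 0, "az": 0, "dx": 0, "dy": 0, "dz": -0.0004, "claw": 0.02}, {"ax": 0, "ay": 0, "az": 0, "dx": 0, "dy": 0, "dz": -0.0004, "claw": 0.02}, {"ax": 0, "ay": 0, "az": 0, "dx": 0, "dy": 0, "dz": -0.0004, "claw": 0.02}, {"ax": 0, "ay": 0, "az": 0, "dx": 0, "dy": 0, "dz": 0, "claw": 0.02}, {"ax": 0, "ay": 0, "az": 0, "dx": 0, "dy": 0, "dz": 0, "claw": 0.02}, {"ax": 0, "ay": 0, "az": 0, "dx": 0, "dy": 0, "dz": 0, "claw": 0.02}, {"ax": 0, "ay": 0, "az": 0, "dx": 0, "dy": 0, "dz": 0, "claw": 0.02}, {"ax": 0, "ay": 0, "az": 0, "dx": 0, "dy": 0, "dz": 0, "claw": 0.02}])

```text
t: 16.68
tool_pos: [0.527, -0.0236, 0.0908]
eef_rot: [-0.0, 1.0, -0.02, 0.0]
ft_force: [1.3, 0.3, -3.7]
gripper_width: 0.0325
gripper_force: 70.5
```

Run:
```python
from m import *
o=arm.get_obs();print(o['torque'],o['eef_rot'])
c=cam('scene'); P=cloud(c); h=cv2.cvtColor(c['pixels'],cv2.COLOR_RGB2HSV); z=P[...,2]
q=P[(h[...,1]<70)&(h[...,2]>110)&near(P,.527,-.022,.12)&(z>.07)&(z<.096)]
rect(q,'upper')
cv2.imwrite('pics/c6.png',cv2.resize(c['pixels'][190:330,230:370],(600,600),interpolation=cv2.INTER_CUBIC)[...,::-1])
```

```text
[ 0.0463467   0.03096976 -0.01109159] [-4.52348968e-06  9.99807424e-01 -1.96243182e-02  3.54216355e-05]
upper 1639 c [526.7 -23.1] size [152.8  92. ] long axis deg -1.9 z 83.3
```

View pics/c6.png

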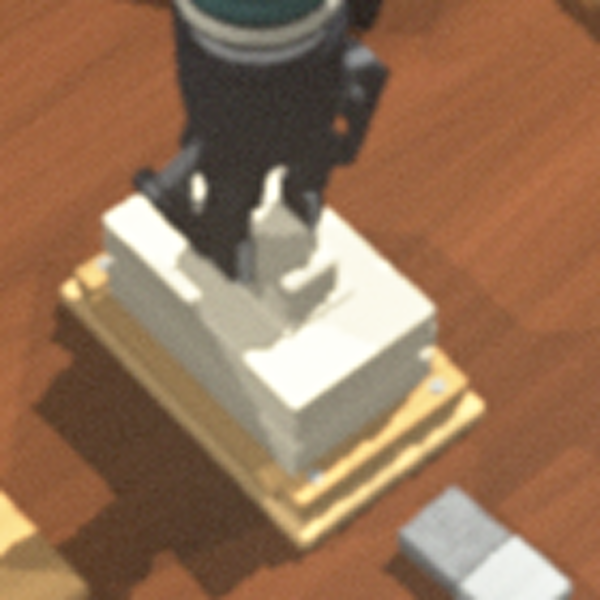

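The crop shows the upper half square over the lower. Its top is at 83 mm, so the underside is about 53 mm, below the 60 mm pin tops: it is already on the pins. Next: lower it the remaining 7 mm gently.

Emit:
drive_tool(increments=[{"ax": 0, "ay": 0, "az": 0, "dx": 0, "dy": 0, "dz": -0.0005, "claw": 0.02}, {"ax": 0, "ay": 0, "az": 0, "dx": 0, "dy": 0, "dz": -0.0005, "claw": 0.02}, {"ax": 0, "ay": 0, "az": 0, "dx": 0, "dy": 0, "dz": -0.0005, "claw": 0.02}, {"ax": 0, "ay": 0, "az": 0, "dx": 0, "dy": 0, "dz": -0.0005, "claw": 0.02}, {"ax": 0, "ay": 0, "az": 0, "dx": 0, "dy": 0, "dz": -0.0005, "claw": 0.02}, {"ax": 0, "ay": 0, "az": 0, "dx": 0, "dy": 0, "dz": -0.0005, "claw": 0.02}, {"ax": 0, "ay": 0, "az": 0, "dx": 0, "dy": 0, "dz": -0.0005, "claw": 0.02}, {"ax": 0, "ay": 0, "az": 0, "dx": 0, "dy": 0, "dz": -0.0005, "claw": 0.02}, {"ax": 0, "ay": 0, "az": 0, "dx": 0, "dy": 0, "dz": 0, "claw": 0.02}, {"ax": 0, "ay": 0, "az": 0, "dx": 0, "dy": 0, "dz": 0, "claw": 0.02}])

```text
t: 17.57
tool_pos: [0.5269, -0.0236, 0.0867]
eef_rot: [-0.0, 1.0, -0.02, -0.0]
ft_force: [-0.9, 0.2, -3.8]
gripper_width: 0.0329
gripper_force: 70.5
```

Emit:
drive_tool(increments=[{"ax": 0, "ay": 0, "az": 0, "dx": 0, "dy": 0, "dz": -0.0004, "claw": 0.02}, {"ax": 0, "ay": 0, "az": 0, "dx": 0, "dy": 0, "dz": -0.0004, "claw": 0.02}, {"ax": 0, "ay": 0, "az": 0, "dx": 0, "dy": 0, "dz": -0.0004, "claw": 0.02}, {"ax": 0, "ay": 0, "az": 0, "dx": 0, "dy": 0, "dz": -0.0004, "claw": 0.02}, {"ax": 0, "ay": 0, "az": 0, "dx": 0, "dy": 0, "dz": -0.0004, "claw": 0.02}, {"ax": 0, "ay": 0, "az": 0, "dx": 0, "dy": 0, "dz": 0, "claw": 0.02}, {"ax": 0, "ay": 0, "az": 0, "dx": 0, "dy": 0, "dz": 0, "claw": 0.02}, {"ax": 0, "ay": 0, "az": 0, "dx": 0, "dy": 0, "dz": 0, "claw": 0.02}, {"ax": 0, "ay": 0, "az": 0, "dx": 0, "dy": 0, "dz": 0, "claw": 0.02}, {"ax": 0, "ay": 0, "az": 0, "dx": 0, "dy": 0, "dz": 0, "claw": 0.02}])

```text
t: 18.4
tool_pos: [0.5269, -0.0237, 0.0848]
eef_rot: [0.0, 1.0, -0.02, 0.0]
ft_force: [0.9, 0.3, -3.8]
gripper_width: 0.0326
gripper_force: 70.5
```

Emit:
drive_tool(increments=[{"ax": 0, "ay": 0, "az": 0, "dx": 0, "dy": 0, "dz": -0.0003, "claw": 0.02}, {"ax": 0, "ay": 0, "az": 0, "dx": 0, "dy": 0, "dz": -0.0003, "claw": 0.02}, {"ax": 0, "ay": 0, "az": 0, "dx": 0, "dy": 0, "dz": -0.0003, "claw": 0.02}, {"ax": 0, "ay": 0, "az": 0, "dx": 0, "dy": 0, "dz": -0.0003, "claw": 0.02}, {"ax": 0, "ay": 0, "az": 0, "dx": 0, "dy": 0, "dz": -0.0003, "claw": 0.02}, {"ax": 0, "ay": 0, "az": 0, "dx": 0, "dy": 0, "dz": 0, "claw": 0.02}, {"ax": 0, "ay": 0, "az": 0, "dx": 0, "dy": 0, "dz": 0, "claw": 0.02}, {"ax": 0, "ay": 0, "az": 0, "dx": 0, "dy": 0, "dz": 0, "claw": 0.02}, {"ax": 0, "ay": 0, "az": 0, "dx": 0, "dy": 0, "dz": 0, "claw": 0.02}, {"ax": 0, "ay": 0, "az": 0, "dx": 0, "dy": 0, "dz": 0, "claw": 0.02}])

```text
t: 19.23
tool_pos: [0.5269, -0.0237, 0.0834]
eef_rot: [-0.0, 1.0, -0.02, -0.0]
ft_force: [-0.8, -0.7, 0.8]
gripper_width: 0.0328
gripper_force: 71.0
```

Contact at exactly the closed height. Press on.

Emit:
drive_tool(increments=[{"ax": 0, "ay": 0, "az": 0, "dx": 0, "dy": 0, "dz": -0.0003, "claw": 0.02}, {"ax": 0, "ay": 0, "az": 0, "dx": 0, "dy": 0, "dz": -0.0003, "claw": 0.02}, {"ax": 0, "ay": 0, "az": 0, "dx": 0, "dy": 0, "dz": -0.0003, "claw": 0.02}, {"ax": 0, "ay": 0, "az": 0, "dx": 0, "dy": 0, "dz": 0, "claw": 0.02}, {"ax": 0, "ay": 0, "az": 0, "dx": 0, "dy": 0, "dz": 0, "claw": 0.02}, {"ax": 0, "ay": 0, "az": 0, "dx": 0, "dy": 0, "dz": 0, "claw": 0.02}, {"ax": 0, "ay": 0, "az": 0, "dx": 0, "dy": 0, "dz": 0, "claw": 0.02}, {"ax": 0, "ay": 0, "az": 0, "dx": 0, "dy": 0, "dz": 0, "claw": 0.02}, {"ax": 0, "ay": 0, "az": 0, "dx": 0, "dy": 0, "dz": 0, "claw": 0.02}, {"ax": 0, "ay": 0, "az": 0, "dx": 0, "dy": 0, "dz": 0, "claw": 0.02}])

```text
t: 20.07
tool_pos: [0.5269, -0.0237, 0.0834]
eef_rot: [-0.0, 1.0, -0.02, 0.0]
ft_force: [-2.3, 0.9, 9.3]
gripper_width: 0.0326
gripper_force: 72.4
```

Emit:
drive_tool(increments=[{"ax": 0, "ay": 0, "az": 0, "dx": 0, "dy": 0, "dz": -0.0003, "claw": 0.02}, {"ax": 0, "ay": 0, "az": 0, "dx": 0, "dy": 0, "dz": -0.0003, "claw": 0.02}, {"ax": 0, "ay": 0, "az": 0, "dx": 0, "dy": 0, "dz": -0.0003, "claw": 0.02}, {"ax": 0, "ay": 0, "az": 0, "dx": 0, "dy": 0, "dz": -0.0002, "claw": 0.02}, {"ax": 0, "ay": 0, "az": 0, "dx": 0, "dy": 0, "dz": 0, "claw": 0.02}, {"ax": 0, "ay": 0, "az": 0, "dx": 0, "dy": 0, "dz": 0, "claw": 0.02}, {"ax": 0, "ay": 0, "az": 0, "dx": 0, "dy": 0, "dz": 0, "claw": 0.02}, {"ax": 0, "ay": 0, "az": 0, "dx": 0, "dy": 0, "dz": 0, "claw": 0.02}, {"ax": 0, "ay": 0, "az": 0, "dx": 0, "dy": 0, "dz": 0, "claw": 0.02}, {"ax": 0, "ay": 0, "az": 0, "dx": 0, "dy": 0, "dz": 0, "claw": 0.02}])

```text
t: 20.9
tool_pos: [0.5269, -0.0236, 0.0834]
eef_rot: [-0.0, 1.0, -0.02, 0.0]
ft_force: [-5.9, -0.1, 19.7]
gripper_width: 0.0323
gripper_force: 73.6
```

Run:
```python
from m import *
c=cam('scene'); P=cloud(c); h=cv2.cvtColor(c['pixels'],cv2.COLOR_RGB2HSV); z=P[...,2]
q=P[(h[...,1]<70)&(h[...,2]>110)&near(P,.527,-.022,.12)&(z>.069)&(z<.083)]
rect(q,'upper')
A=np.c_[q[:,:2],np.ones(len(q))]; print('tilt deg',np.degrees(np.linalg.lstsq(A,q[:,2],rcond=None)[0][:2]))
cv2.imwrite('pics/c7.png',cv2.resize(c['pixels'][190:330,230:370],(600,600),interpolation=cv2.INTER_CUBIC)[...,::-1])
print(arm.get_obs()['ft_force'])
```

```text
upper 1456 c [527.1 -22.6] size [152.8  91.7] long axis deg -2.2 z 76.0
tilt deg [0.00238157 0.29841168]
[-5.06205654  1.05601764 19.15882314]
```

View pics/c7.png

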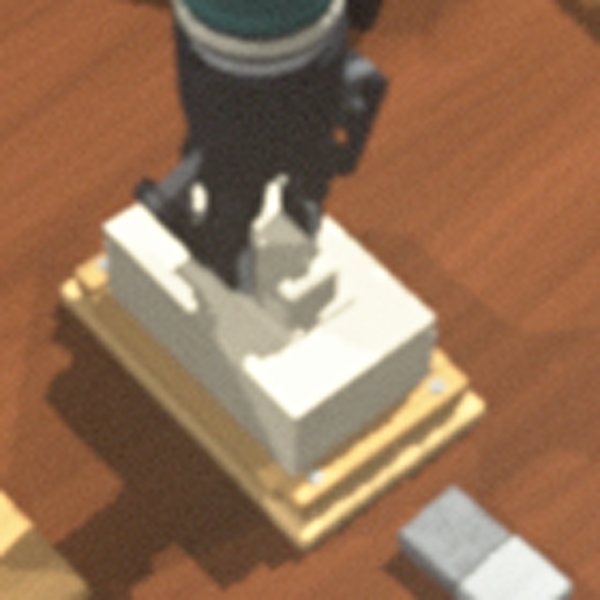

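The crop shows the halves closed with no gap. The top is at 76.0 mm, which is 46 + 30, and about 19 N of press is being held.

```bash
python3 -c "
from bench import arm
print(arm.close_job())"
```

```text
the job is handed in; nothing more can be done
None
```

The green rest is seated in the lower hollow, and the upper half is on both pins and fully closed (top measured at 76.0 mm). The job was handed in at about 21 s with the arm still holding it down at about 19 N; the other items were not touched by any move, though I did not re-measure them at the end.

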